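# Wedge the sprung foot of the cup stand

### The arm

A 6-joint arm with a two-finger parallel gripper is mounted at the origin on a cart in front of the work surface, level with it; the furniture and walls round the work are solid. World frame = base frame: x ahead of the robot, y to its left, z up, the work surface at z = 0. Lengths are in m, angles in degrees, forces in N, time in s.
With the tool pointing down it reaches from about 0.35 to 0.85 m from the base axis. Payload 8.1 kg.
Tool frame: the origin (TCP) lies at the very end of the fingers, on their centre line; the grasp point (between the pads) lies 19 mm behind it; z points along the fingers, y is the line along which they close (so a half turn about z gives the same grasp; the last joint's range is limited). The gripper opens to 93 mm and grips with 3 to 60 N. Pads are 15 mm wide; open, the fingers measure 128 mm over their backs; the gripper's body (75 mm by 188 mm) begins 65 mm behind the grasp point.
Start: joints at [66.154, 7.471, 85.268, -0, 87.261, -4.893], TCP at [0.195, 0.567, 0.19] pointing down, gripper open.
Joint ranges: [-169.43, 169.43], [-51.17, 129.36], [1.28, 143.12], [-76.62, 256.62], [0, 156.53], [-152.29, 152.29]. Speed limits (degrees/s): [136.94, 136.94, 159.86, 180, 180, 180].

### API

Orientations are given as [roll, pitch, yaw] about the fixed x, y, z axes, in that order (R = Rz(yaw) Ry(pitch) Rx(roll)).
In Python, from rig import status, optics, order gives the robot as it stands.
- The arm moves only by the tool play_rows, never from a script. Its argument "targets" is a list of rows, each a list of 3 entries, a list of its own where there are three numbers: the shift along the tool's x, y, z scaled (see below), then the turn, a rotation vector about the tool's x, y, z scaled (see below), then the closure, from 0 (fully open) to 1 (shut). In form: [[[tx, ty, tz], [rx, ry, rz], gripper], ...]. A call has 1 to 12 rows; each row shifts and turns the commanded pose from where the row before left it, along the tool's axes as they then stand; what a row does not reach is not made up. The controller multiplies each number of a shift by 5 cm and each number of a turn by 90 degrees. A row lasts 1/12 s, in which the tool goes at most 41.7 mm and 7.16 degrees, less where a joint would pass 70% of its speed; a pose out of reach is approached as far as the arm can. A call with a number of a shift or a turn outside -1 to 1 is refused whole. A call with a gripper value outside its range is refused whole. The fingers move at their own pace and stop on an object; the grip force is fixed at half the most. Time passes only in rows, so rows that do not move let the fingers close. It gives the time, the measured TCP pose, the force, the opening and the grip force at its end, in the units of the state.
- status.read_state(): the state, without advancing time (a new reading comes with each control period).
- optics.get_image(name): name is "scene" or "side" or "wrist"; returns a dict with "image" (480x640x3 uint8, blue, green, red), "range_z" (480x640 float32, m along the optical axis (not along the pixel's ray), 0 where there is no reading), "camera_matrix" (3x3 intrinsics, pixels), "k1" (the pictures are not rectified: a ray, as slopes to the right and down, at radius r is drawn at 1 + k1 r^2 times it, then the intrinsics apply), "origin" and "orientation" of the camera in the world; the wrist camera has in their place "mount" (4x4, takes a point from camera to tool coordinates, whose origin is the TCP and whose axes are the flange's). Camera axes: x right, y up, looking along -z (the intrinsics and any distortion apply to the point x, -y, -z); pixel columns grow to the right and rows downward; lengths in m; the calibration is good to about 2 mm. A picture is of the moment at which its call begins: read the wrist's pose just before it.
- order.hand_in(): hands the job in; it is judged then, once.
The state is a dict: "time_s": time; "q": joint angles; "qvel": joint speeds; "joint_efforts": joint torques, N m; "eef_pos": TCP position; "tool_rot": TCP orientation; "ft_force": force on the tool from outside, world axes, zero at the start; "torque": the same for the moment, N m; "opening": finger opening in m; "gripper_force": force on a finger pad.
Only numpy, scipy, OpenCV 4.12 (cv2) and the standard library are available. Lean on these libraries where they do the work, as an engineer would, in place of code of your own. Each camera call takes 0.05 s, during which the arm holds its last target. There are 200 camera calls.

### The job

The low cup stand on the right wobbles on its sprung front foot. Lay the wooden wedge flat with its thin end in the slot under that foot and let go of it, then tap its thick end, gently but firmly, until the wedge will go no further and the foot is pushed fully up; do not ram it, and leave the cups and other things where they are.

Things in the scene. Friction and masses are not known exactly. Their poses are not given: they have to be found in the camera images.
- wedge_center (a point): Middle of the loose smooth wooden wedge, 10 mm above its flat underside. The wedge is 120 mm long (its x), 30 mm wide (its y; upright parallel sides, the faces to grasp), 8 mm thick at the thin end (+x), 32 mm at the thick end (-x), 20 mm here; its top slopes 1 in 5. It lies flat on the worktop in front of the robot or to its left, z up, thin end pointing roughly away from the robot. 55 to 100 g.
- wedge_tip (a point): Point at the middle of the bottom edge of the wedge's thin end, 60 mm ahead (+x of the wedge) of its centre, 10 mm below it; same axes.
- wedge_butt (a point): Middle of the wedge's upright thick end face (30 mm wide, 32 mm high), 16 mm above its underside, 60 mm behind the centre (-x of the wedge); the face to tap on. Same axes.
- stand: The low cup stand, fixed to the worktop right of the coffee machine: plywood deck 160 mm (x) by 200 mm (y), its top 70 mm high, on two steel legs behind and one sprung foot in the middle in front. Origin on the worktop under the deck's middle, x away from the robot, y to its left. The slot mouth lies at (-86, 0, 0) mm in it, 6 mm in front of the deck's front edge.
- slot_mouth (a point): Point on the worktop at the mouth of the wedge slot under the middle of the stand's front edge. x points level into the slot, the way the wedge goes, thin end first; z up. The slot is 34 mm wide between two upright steel cheeks running from here 44 mm inward; before it, lips 14 mm long and 30 mm high flare out to about 43 mm. The sprung rubber foot hangs in the slot, its middle 24 mm inward.
- foot (a joint): Upward travel of the sprung foot, m: 0 hanging free, 0.0025 fully up on its solid stop. Spring 3 N at first, 6 N at the end. How high it hangs is unknown: the wedge's tip meets it 49 to 84 mm inward of the mouth and is home 12 mm later. Driving the wedge takes up to 5 to 12 N before the stop, then it stops dead; a tap of 20 N is ample, over 32 N on the foot is ramming. Friction keeps the wedge in when let go.
- low_mug: White squat mug, 81x112x68 mm, standing on the right of the stand's deck; origin at its underside. To be left alone.
- food_tin: Tin, 76 mm across, 58 mm high, on the stand's deck towards the back left; origin at its underside. To be left alone.
- small_cup: Small white cup, 60x85x56 mm, on the worktop in front of the coffee machine; origin at its underside. To be left alone.
- tape: Roll of tape, 104 mm across, 25 mm high, lying on the worktop in front of the coffee machine; origin at its underside. To be left alone.
- bottle: Clear bottle, 76 mm across, 257 mm high, standing at the left; origin at its underside. To be left alone.
Mind the look-alikes: they are no part of the job. Of the things shaped like the part that bears wedge_center, the wooden one is meant.

How it is judged:
By the outcome, as a careful person would: the job done as asked, in the order asked, and still so for the second after the job is handed in, with the robot touching nothing.
It also fails if it takes over 66 s, if anything falls off the work surface, if the arm or the gripper's body presses on something with over 40 N, if the wrist force passes 120 N, or if a joint passes its speed limit or range.

## Working session

There is one attempt and no reset: what is moved stays moved. The work goes in short steps, Python scripts to look and compute and a tool call to move; the robot and the scene stay as the last step left them, time stands still between calls to the robot, and variables do not carry over. Pictures are saved under pics/ and viewed, at most 10 in all, crops included, and the job is handed in when it is done.

Besides the shell and the picture viewer there is one more tool, called in YAML: its name, and indented under it one key for each argument. play_rows: Moves the arm, as the interface text tells. Shifts and turns lie within -1 to 1; 1 stands for 5 cm of shift or 90 degrees of turn. Its arguments: {"type":"object","properties":{"targets":{"type":"array"}},"required":["targets"]}

```bash
mkdir -p pics; ls; cat > h.py <<'E'
import numpy as np, cv2
from rig import status, optics
from scipy.spatial.transform import Rotation as R
def cam(n):
    s=status.read_state(); d=optics.get_image(n)
    if 'mount' in d:
        T=np.eye(4); T[:3,:3]=R.from_euler('xyz',s['tool_rot'],degrees=True).as_matrix(); T[:3,3]=s['eef_pos']
        M=T@np.array(d['mount']); d['o'],d['R']=M[:3,3],M[:3,:3]
    else:
        d['o']=np.array(d['origin']); o=np.array(d['orientation'])
        d['R']=o if o.shape==(3,3) else R.from_euler('xyz',o,degrees=True).as_matrix()
    return d
def ray(d,uv):
    K=np.array(d['camera_matrix']); k=d['k1']
    p=cv2.undistortPoints(np.array(uv,float).reshape(-1,1,2),K,np.array([k,0,0,0.])).reshape(-1,2)
    return np.c_[p[:,0],-p[:,1],-np.ones(len(p))]
def plane(d,uv,z):
    r=ray(d,uv)@d['R'].T
    return d['o']+r*((z-d['o'][2])/r[:,2])[:,None]
def depth(d,uv):
    uv=np.array(uv).reshape(-1,2); z=np.array([d['range_z'][int(v),int(u)] for u,v in uv])
    return d['o']+(ray(d,uv)*z[:,None])@d['R'].T
E
python3 - <<'E'
from h import *
print(status.read_state())
for n in('scene','side','wrist'):
    d=cam(n); cv2.imwrite(f'pics/{n}0.png',d['image']); print(n,d['o'],d['R'].round(3).tolist(),d['camera_matrix'],d['k1'],d.get('orientation'))
E
```

```text
pics
{'time_s': 0.0, 'q': array([ 6.61544248e+01,  7.51596440e+00,  8.53319874e+01, -1.60480096e-03,
        8.72618624e+01, -4.89236002e+00]), 'qvel': array([-0.0380106 ,  0.03017145,  0.08264659, -0.01769577, -0.05420948,
       -0.12647172]), 'joint_efforts': array([ 1.65675661e-03, -5.59854198e+01, -4.91750336e+01,  7.69145228e-02,
        3.54853109e-02, -1.05645943e-04]), 'eef_pos': array([0.19459517, 0.56687652, 0.18885264]), 'tool_rot': array([-1.79890449e+02, -7.76841871e-03,  1.61046856e+02]), 'ft_force': array([-0.06354712,  1.29031546,  0.71911453]), 'torque': array([ 0.04444559,  0.01237408, -0.02614607]), 'gripper_force': 0.0, 'opening': 0.09280826954483738}
scene [-0.72753676 -0.91530557  1.14700389] [[0.61, 0.452, -0.651], [-0.792, 0.337, -0.509], [-0.011, 0.826, 0.564]] [[584.28525084   0.         316.75927265]
 [  0.         584.28525084 234.01025155]
 [  0.           0.           1.        ]] -0.002933147876983372 [ 55.67465076   0.60722088 -52.39785018]
side [-0.94829526  0.40709083  1.36593083] [[-0.228, 0.645, -0.73], [-0.974, -0.139, 0.181], [0.015, 0.752, 0.659]] [[525.77539522   0.         319.05083051]
 [  0.         525.77539522 245.4775252 ]
 [  0.           0.           1.        ]] -0.157854105696179 [  48.74673058   -0.88664499 -103.18280135]
wrist [0.12205745 0.59189602 0.38372342] [[0.325, -0.909, -0.26], [0.946, 0.312, 0.092], [-0.003, -0.276, 0.961]] [[353.53866377   0.         318.43364437]
 [  0.         353.53866377 240.28358078]
 [  0.           0.           1.        ]] 0.007375703581864697 None
```

View pics/scene0.png

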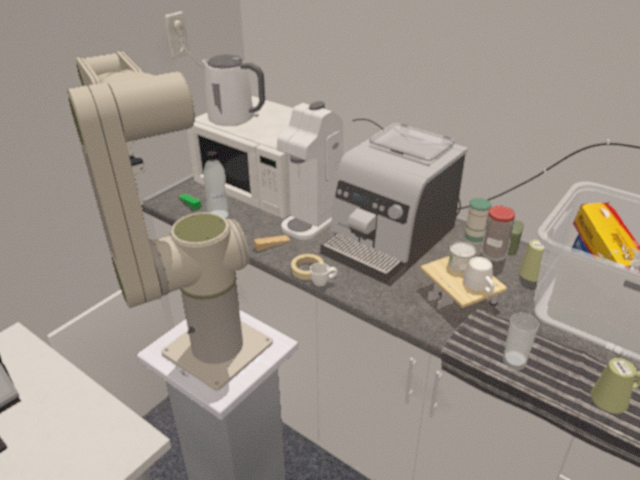

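View pics/side0.png

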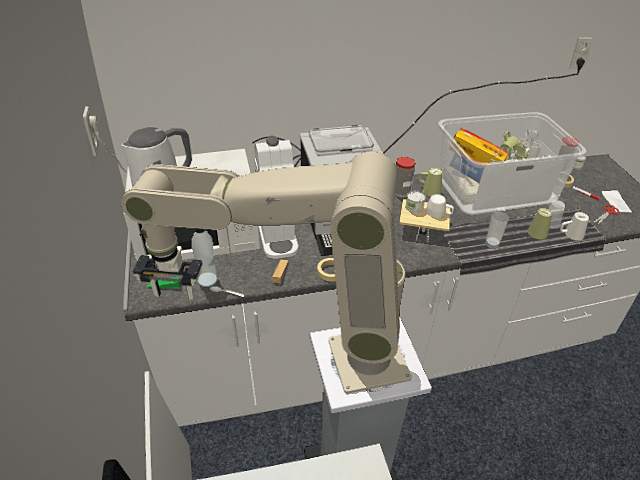

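The scene view shows two wedge-shaped things: an orange wooden one at scene (270,242) / side (280,271), and a green one at scene (190,201) / side (165,283). The wooden one is meant, since the green one isn't wood. The stand's deck is at scene (463,278) / side (427,213).

```bash
python3 - <<'E'
from h import *
out=[]
for n,box,sb in(('scene',(240,225,300,260),(410,245,515,310)),('side',(262,250,300,292),(390,190,465,245))):
    d=cam(n); im=d['image']; hsv=cv2.cvtColor(im,cv2.COLOR_BGR2HSV)
    for nm,(x0,y0,x1,y1),lo,hi,z in(('wedge',box,(8,110,80),(22,255,255),0.02),('deck',sb,(12,60,120),(30,255,255),0.07)):
        m=np.zeros(im.shape[:2],np.uint8); m[y0:y1,x0:x1]=cv2.inRange(hsv,lo,hi)[y0:y1,x0:x1]
        c=max(cv2.findContours(m,0,2)[0],key=cv2.contourArea)
        r=cv2.minAreaRect(plane(d,c.reshape(-1,2),z)[:,:2].astype(np.float32)*1000)
        h=cv2.convexHull(c); a=cv2.approxPolyDP(h,3,True).reshape(-1,2)
        print(n,nm,cv2.contourArea(c),r); print(a.tolist(),plane(d,a,z).round(3)[:,:2].tolist()); print(depth(d,[c.reshape(-1,2).mean(0)]).round(3))
    out.append(cv2.resize(im[box[1]-15:box[3]+15,box[0]-60:box[2]+10],(390,300),interpolation=2))
    out.append(cv2.resize(im[sb[1]-10:sb[3]+30,sb[0]-10:sb[2]+10],(390,300),interpolation=2))
cv2.imwrite('pics/crop1.png',np.vstack([np.hstack(out[:2]),np.hstack(out[2:])]))
E
```

```text
scene wedge 0.5 ((411.4581604003906, 205.50294494628906), (19.10399627685547, 3.019747257232666), 62.38949203491211)
[[263, 247], [261, 244]] [[0.406, 0.198], [0.415, 0.215]]
[[0.41  0.205 0.021]]
scene deck 1552.0 ((592.654052734375, -423.04974365234375), (215.6108856201172, 174.266357421875), 65.1011962890625)
[[506, 289], [461, 307], [420, 267], [449, 255], [494, 276]] [[0.618, -0.548], [0.47, -0.48], [0.562, -0.3], [0.669, -0.342], [0.654, -0.496]]
[[ 0.563 -0.447  0.085]]
side wedge 161.5 ((435.7347106933594, 211.6420135498047), (33.7930793762207, 121.3925552368164), 65.76932525634766)
[[286, 260], [280, 282], [273, 281], [280, 261]] [[0.487, 0.177], [0.377, 0.22], [0.387, 0.243], [0.486, 0.2]]
[[0.433 0.209 0.025]]
side deck 702.5 ((583.50927734375, -413.7122802734375), (199.2460174560547, 173.04908752441406), 65.09937286376953)
[[403, 199], [427, 202], [449, 214], [448, 230], [399, 223]] [[0.7, -0.362], [0.659, -0.454], [0.564, -0.513], [0.469, -0.466], [0.551, -0.29]]
[[ 0.588 -0.4    0.066]]
```

View pics/crop1.png

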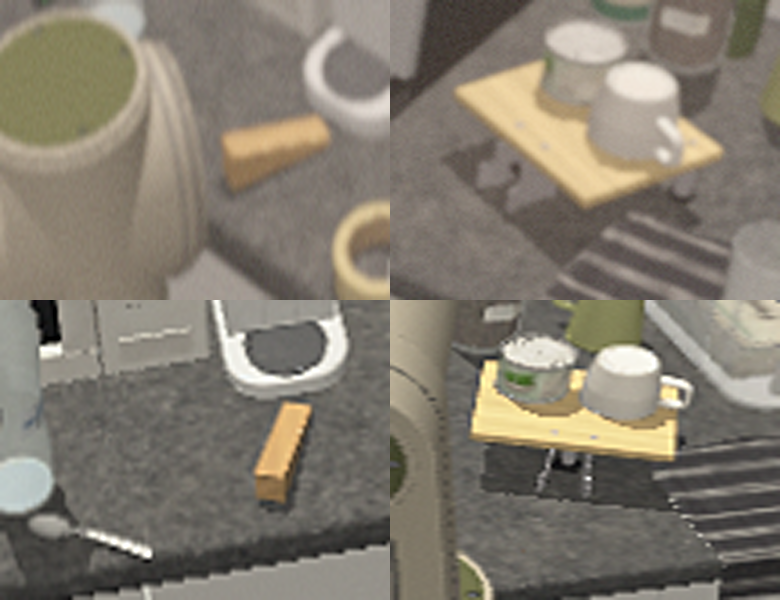

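The crops confirm it: the wooden wedge has its thick end towards the robot, and the slot cheeks are under the deck's front edge. Before moving, I'll locate the obstacles (bottle, cup, machine) near the path.

```bash
cat >> h.py <<'E'
def go(p,yaw):
    s=status.read_state(); q=R.from_euler('xyz',s['tool_rot'],degrees=True)
    t=R.from_euler('xyz',[180,0,yaw],degrees=True)
    print('tool-shift units',(q.inv().apply(np.array(p)-s['eef_pos'])/.05).round(3),'turn units',((q.inv()*t).as_rotvec(degrees=True)/90).round(4),'pos',s['eef_pos'].round(4),s['tool_rot'].round(2),'F',s['ft_force'].round(1),s['opening'].round(4),s['time_s'])
E
python3 - <<'E'
from h import *
P={}
for n in('scene','side'):
    d=cam(n); z=d['range_z']; v,u=np.nonzero(z>0); uv=np.c_[u,v]
    p=d['o']+(ray(d,uv)*z[v,u][:,None])@d['R'].T; P[n]=p
p=np.vstack(list(P.values()))
p=p[(p[:,2]>.03)&(p[:,2]<.5)&(p[:,0]>.2)&(p[:,0]<.8)&(p[:,1]>-.6)&(p[:,1]<.75)]
H=np.zeros((15,34))
for a in p: 
    i,j=int((a[0]-.2)/.04),int((a[1]+.6)/.04); H[i,j]=max(H[i,j],a[2])
print('cols y=-.6+.04j; rows x=.2+.04i; cm')
for i,r in enumerate(H): print('%.2f'%(.2+.04*i),' '.join('%2d'%round(x*100) for x in r))
go([.426,.209,.19],158)
E
```

```text
cols y=-.6+.04j; rows x=.2+.04i; cm
0.20  0  0  0  0  0  0  0  0  0  0  0  0  0  0  0  0  0  0  0  0  0  0  0  0  0  0 34 39 44  0 35 35  0  0
0.24  0  0  0  0  0  0  0  0  0  0  0  0  0  0  0  0  0  0  0  0  0  0  0  0  0  0  0  0  0  0 34 34  0  0
0.28  0  0  0  0  0  0  0  0  0  0  0  0  0  0  0  0  0  0  0  0  0  0  0  0  0  0  0  0  0  0  0  0  0  0
0.32  0  0  0  0  0  0  0  0  0  0  0  0  0  6  0  0  0  0  0  0  0  0  0  0  0  0  0  0  0  0  0  0  0  0
0.36  0  0  0  0  0  0  0  0  0  0  0  0  6  6  6  0  3  0  0  0  4  3  0  0  0  0  0  0  0  0  0  0  0  0
0.40  0  0  0  0  0  0  0  0  0  0  0  0  6  6  6  0  4  0  0  3  3  0  0  0  0  0 22 22  0  0  0  0  0  0
0.44  0  0  0  7  0  0  0  0  0  6  0  5  0  0  3  0  0  0  0  0  0  0  0  0  0 21 26 26  0  4  3  0  0  0
0.48  0  0  8  8  8  7  0  0  0  6  6 19 19 19  6  6  0  0  0  0  0  0  0  0  0 18 26  0  0  0  0  0  0  0
0.52  0 11 13 14  8  8  8  7 10 24 24 20 20 20  7  8  0 35 36 36 36 35  0  0  0  0  0  0  0  0  0  0  0  0
0.56  0 12 14 14 14 13  8  8 28 28 28 30 27 27 27 28 24 37 37 37 37 37 27 27 27 27 27 27 27 27 27 27 
[... 503 characters left out ...]
7 27 27 27 27 41 46 42 45 49 44 26 27Traceback (most recent call last):
  File "<stdin>", line 13, in <module>
  File "h.py", line 26, in go
    print('tool-shift units',(q.inv().apply(np.array(p)-s['eef_pos'])/.05).round(3),'turn units',((q.inv()*t).as_rotvec(degrees=True)/90).round(4),'pos',s['eef_pos'].round(4),s['tool_rot'].round(2),'F',s['ft_force'].round(1),s['opening'].round(4),s['time_s'])
                                                                                                                                                                                                                                 ^^^^^^^^^^^^^^^^^^
AttributeError: 'float' object has no attribute 'round'
```

play_rows:
  targets:
    - [[-0.415, -0.634, 0], [0, 0, 0], 0]
    - [[-0.415, -0.634, 0], [0, 0, 0], 0]
    - [[-0.415, -0.634, 0], [0, 0, 0], 0]
    - [[-0.415, -0.634, 0], [0, 0, 0], 0]
    - [[-0.415, -0.634, 0], [0, 0, 0], 0]
    - [[-0.415, -0.634, 0], [0, 0, 0], 0]
    - [[-0.415, -0.634, 0], [0, 0, 0], 0]
    - [[-0.76, -0.166, 0], [0, 0, 0], 0]
    - [[-0.76, -0.166, 0], [0, 0, 0], 0]
    - [[-0.76, -0.166, 0], [0, 0, 0], 0]
    - [[-0.76, -0.166, 0], [0, 0, 0], 0]
    - [[-0.76, -0.166, 0], [0, 0, 0.0333], 0]

```text
time_s: 1.35
eef_pos: [0.428, 0.2081, 0.1904]
tool_rot: [179.9, 0.0, 158.1]
ft_force: [-0.4, 2.3, 0.4]
opening: 0.0932
gripper_force: 0.0
```

play_rows:
  targets:
    - [[0, 0, 0], [0, 0, 0], 0]
    - [[0, 0, 0], [0, 0, 0], 0]
    - [[0, 0, 0], [0, 0, 0], 0]

```text
time_s: 1.6
eef_pos: [0.426, 0.2094, 0.1898]
tool_rot: [-180.0, -0.0, 158.0]
ft_force: [0.1, 0.6, -0.3]
opening: 0.0927
gripper_force: 0.0
```

```bash
sed -i "s/s\['opening'\].round(4)/round(s['opening'],4)/" h.py; cat >> h.py <<'E'
def mask(d,lo,hi):
    m=cv2.inRange(cv2.cvtColor(d['image'],cv2.COLOR_BGR2HSV),lo,hi)
    return max(cv2.findContours(m,0,1)[0],key=cv2.contourArea).reshape(-1,2)
E
python3 - <<'E'
from h import *
go([.426,.209,.19],158)
d=cam('wrist'); cv2.imwrite('pics/w1.png',d['image'])
c=mask(d,(8,110,60),(22,255,255)); print(cv2.contourArea(c))
a=cv2.approxPolyDP(cv2.convexHull(c),4,True).reshape(-1,2); print(a.tolist(),depth(d,a).round(3).tolist()); 
for z in(0,.02):print(plane(d,a,z).round(3)[:,:2].tolist())
E
```

```text
tool-shift units [-0.002 -0.009 -0.005] turn units [-0.0001 -0.0005  0.0002] pos [0.426  0.2094 0.1898] [-1.7999e+02 -5.0000e-02  1.5802e+02] F [ 0.1  0.6 -0.3] 0.0927 1.6
9910.5
[[639, 424], [639, 458], [285, 457], [287, 431]] [[0.429, 0.276, 0.326], [0.426, 0.27, 0.335], [0.402, 0.212, 0.336], [0.403, 0.212, 0.329]]
[[0.847, 0.493], [0.904, 0.484], [0.726, 0.038], [0.687, 0.058]]
[[0.822, 0.48], [0.876, 0.472], [0.706, 0.049], [0.669, 0.067]]
```

View pics/w1.png

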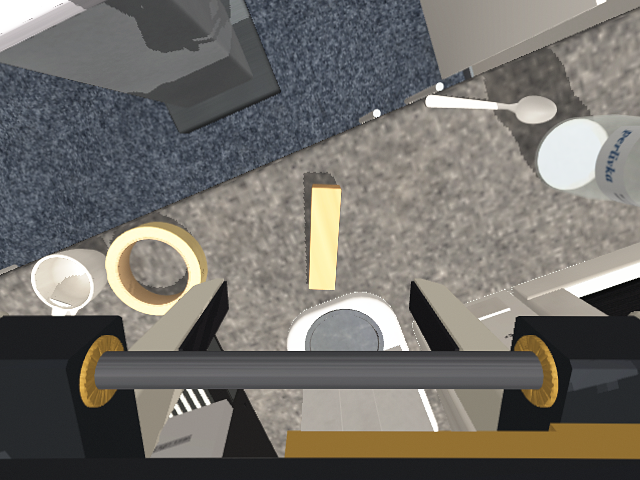

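The wrist view shows the wooden wedge at about (325,238): thick end up at (327,186), thin end at (322,290). The first mask picked up a gripper part, so I'll limit it to a box.

```bash
python3 - <<'E'
from h import *
d=cam('wrist'); d['image'][:175]=0;d['image'][300:]=0;d['image'][:,:295]=0;d['image'][:,350:]=0
c=mask(d,(8,60,150),(32,255,255)); print(cv2.contourArea(c))
a=cv2.approxPolyDP(cv2.convexHull(c),4,True).reshape(-1,2); print(a.tolist()); 
b=cv2.boxPoints(cv2.minAreaRect(c)); print(b.tolist(),depth(d,b*.9+b.mean(0)*.1).round(4).tolist())
for z in(.008,.02,.032):print(z,plane(d,a,z).round(4)[:,:2].tolist())
E
```

```text
2795.5
[[338, 185], [334, 288], [309, 289], [311, 189]]
[[307.6559143066406, 289.3218688964844], [311.1631164550781, 184.10545349121094], [340.5638122558594, 185.08547973632812], [337.0566101074219, 290.3018798828125]] [[0.4982, 0.1686, 0.0104], [0.3968, 0.2142, 0.0328], [0.4074, 0.2383, 0.0329], [0.5149, 0.195, -0.0004]]
0.008 [[0.4056, 0.2394], [0.5141, 0.1927], [0.5046, 0.1655], [0.3988, 0.2113]]
0.02 [[0.4039, 0.2394], [0.5091, 0.1942], [0.4998, 0.1678], [0.3974, 0.2121]]
0.032 [[0.4023, 0.2393], [0.504, 0.1956], [0.495, 0.1701], [0.396, 0.213]]
```

Measured wedge: length 120 mm and width 27–30 mm, which fits. Its centre is at (0.4545, 0.2027) with yaw −23.1°. I'll grasp it 25 mm behind centre, at (0.4315, 0.2125).

play_rows:
  targets:
    - [[-0.08, 0.1, 0.5], [0, 0, 0.012], 0]
    - [[0, 0, 0.6], [0, 0, 0], 0]
    - [[0, 0, 0.6], [0, 0, 0], 0]
    - [[0, 0, 0.6], [0, 0, 0], 0]
    - [[0, 0, 0.6], [0, 0, 0], 0]
    - [[0, 0, 0.4], [0, 0, 0], 0]
    - [[0, 0, 0.25], [0, 0, 0], 0]
    - [[0, 0, 0.17], [0, 0, 0], 0]
    - [[0, 0, 0], [0, 0, 0], 0]
    - [[0, 0, 0], [0, 0, 0], 0]

```text
time_s: 2.53
eef_pos: [0.4317, 0.2133, 0.0044]
tool_rot: [180.0, 0.0, 157.0]
ft_force: [-0.1, 0.1, 0.5]
opening: 0.0931
gripper_force: 0.0
```

play_rows:
  targets:
    - [[0, 0, 0], [0, 0, 0], 0.5]
    - [[0, 0, 0], [0, 0, 0], 0.8]
    - [[0, 0, 0], [0, 0, 0], 0.8]
    - [[0, 0, 0], [0, 0, 0], 1]
    - [[0, 0, 0], [0, 0, 0], 1]
    - [[0, 0, 0], [0, 0, 0], 1]
    - [[0, 0, 0], [0, 0, 0], 1]
    - [[0, 0, 0], [0, 0, 0], 1]
    - [[0, 0, 0], [0, 0, 0], 1]
    - [[0, 0, 0], [0, 0, 0], 1]

```text
time_s: 3.37
eef_pos: [0.4319, 0.2126, 0.0039]
tool_rot: [-180.0, -0.0, 157.0]
ft_force: [-0.7, 0.6, 0.0]
opening: 0.0312
gripper_force: 0.0
```

play_rows:
  targets:
    - [[0, 0, 0], [0, 0, 0], 1]
    - [[0, 0, 0], [0, 0, 0], 1]
    - [[0, 0, -0.4], [0, 0, 0], 1]
    - [[0, 0, -0.8], [0, 0, 0], 1]
    - [[0, 0, -0.8], [0, 0, 0], 1]
    - [[0, 0, -0.8], [0, 0, 0], 1]
    - [[0, 0, -0.8], [0, 0, 0], 1]
    - [[0, 0, -0.4], [0, 0, 0], 1]
    - [[0.11, -0.66, 0], [0, 0, 0], 1]
    - [[0.11, -0.66, 0], [0, 0, 0], 1]
    - [[0.11, -0.66, 0], [0, 0, 0], 1]
    - [[0.11, -0.66, 0], [0, 0, 0], 1]

```text
time_s: 4.37
eef_pos: [0.3591, 0.099, 0.2039]
tool_rot: [-180.0, 0.0, 157.0]
ft_force: [-0.1, -0.8, 0.3]
opening: 0.0006
gripper_force: 0.0
```

play_rows:
  targets:
    - [[-0.278, -0.655, 0], [0, 0, 0], 1]
    - [[-0.278, -0.655, 0], [0, 0, 0], 1]
    - [[-0.278, -0.655, 0], [0, 0, 0], 1]
    - [[-0.278, -0.655, 0], [0, 0, 0], 1]
    - [[-0.278, -0.655, 0], [0, 0, 0], 1]
    - [[-0.278, -0.655, 0], [0, 0, 0], 1]
    - [[-0.278, -0.655, 0], [0, 0, 0], 1]
    - [[-0.278, -0.655, 0], [0, 0, 0], 1]
    - [[-0.278, -0.655, 0], [0, 0, 0], 1]

```text
time_s: 5.12
eef_pos: [0.3595, -0.2224, 0.2041]
tool_rot: [-180.0, 0.0, 156.9]
ft_force: [0.2, 0.6, 1.0]
opening: 0.0004
gripper_force: 0.0
```

play_rows:
  targets:
    - [[-0.525, -0.502, 0], [0, 0, 0], 1]
    - [[-0.525, -0.502, 0], [0, 0, 0], 1]
    - [[-0.525, -0.502, 0], [0, 0, 0], 1]
    - [[-0.525, -0.502, 0], [0, 0, 0], 1]
    - [[-0.525, -0.502, 0], [0, 0, 0], 1]
    - [[-0.525, -0.502, 0], [0, 0, 0.022], 1]
    - [[0, 0, 0], [0, 0, 0], 1]
    - [[0, 0, 0], [0, 0, 0], 1]
    - [[0, 0, 0], [0, 0, 0], 1]

```text
time_s: 5.87
eef_pos: [0.4457, -0.4203, 0.2033]
tool_rot: [180.0, -0.1, 155.0]
ft_force: [0.9, 0.3, -0.1]
opening: 0.0006
gripper_force: 0.0
```

```bash
python3 - <<'E'
from h import *
go([.446,-.42,.204],155)
d=cam('wrist'); cv2.imwrite('pics/w2.png',d['image'])
E
```

```text
tool-shift units [-0.004  0.008 -0.013] turn units [ 0.0005 -0.0008 -0.0001] pos [ 0.4457 -0.4203  0.2033] [ 1.7996e+02 -7.0000e-02  1.5499e+02] F [ 0.9  0.3 -0.1] 0.0006 5.8667
```

View pics/w2.png

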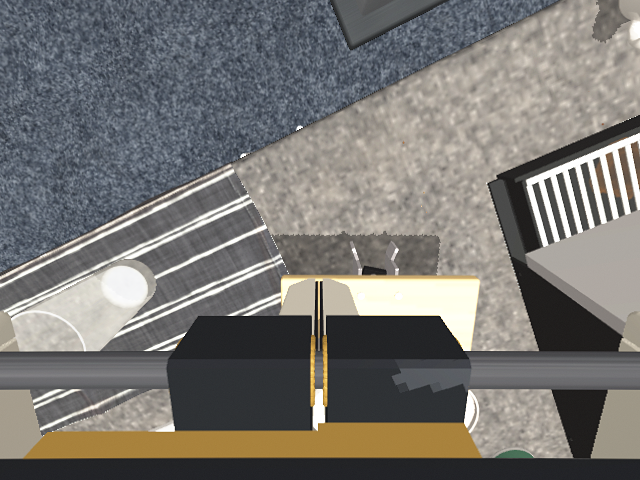

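The wedge isn't in the hand (opening 0), so the grasp failed. This view does show the slot clearly: lips at (352..359, 240..272) and (390..397, 240..270), black foot at (374,271), deck front edge at row 277. I'll measure the slot from it before going back.

```bash
python3 - <<'E'
from h import *
d=cam('wrist'); im=d['image']; np.save('w2z.npy',d['range_z'])
cv2.imwrite('pics/w2c.png',cv2.resize(im[225:290,270:490],(770,228),interpolation=cv2.INTER_NEAREST))
m=cv2.inRange(im[225:276,340:410],(150,150,150),(255,255,255)); v,u=np.nonzero(m)
for r in sorted(set(v)): print(r+225,(u[v==r]+340).tolist())
# deck mask
de=im.copy(); de[:265]=0; de[300:]=0; de[:,:270]=0; de[:,490:]=0
c=mask(d|{'image':de},(12,25,180),(35,255,255)); fr=[(u,c[c[:,0]==u][:,1].min()) for u in range(365,476,10) if (c[:,0]==u).any()]
p=plane(d,fr,.07); print(p.round(4)[:,:2].tolist()); k=np.polyfit(p[:,1],p[:,0],1); print('front edge yaw',np.degrees(np.arctan(-k[0])))
print('ends',plane(d,[(282,c[c[:,0]<300][:,1].min()),(c[:,0].max(),278)],.07).round(4).tolist())
print('green-seen wedge later; machine corner',depth(d,[(489,184),(524,268)]).round(3).tolist())
s=cam('side'); x=s['image']; x[:240]=0;x[300:]=0;x[:,:262]=0;x[:,300:]=0
c=mask(s,(8,110,80),(22,255,255)); print(cv2.minAreaRect(plane(s,c,.02)[:,:2].astype(np.float32)*1000))
E
```

```text
225 [351, 352, 353, 354, 355, 356, 361, 362, 363, 364, 365, 366, 367, 368, 369, 370, 371, 372, 373, 374, 375, 376, 377, 378, 379, 380, 381, 382, 383, 384, 385, 386, 387, 388, 389, 390, 391, 392, 393, 394, 398, 399, 400, 401, 402, 403, 404, 405]
226 [351, 352, 353, 354, 355, 362, 363, 364, 365, 366, 367, 368, 369, 370, 371, 372, 373, 374, 375, 376, 377, 378, 379, 380, 381, 382, 383, 384, 385, 386, 387, 388, 389, 390, 391, 392, 398, 399, 400, 401, 402, 403, 404, 405, 409]
227 [340, 352, 353, 354, 362, 363, 364, 365, 366, 367, 368, 369, 370, 371, 372, 373, 374, 375, 376, 377, 378, 379, 380, 381, 382, 383, 384, 385, 386, 387, 388, 389, 390, 397, 398, 399, 400, 401, 402, 403, 404, 405, 409]
228 [340, 341, 342, 343, 345, 346, 347, 361, 362, 363, 364, 365, 366, 367, 368, 369, 370, 371, 372, 373, 374, 375, 376, 377, 378, 379, 380, 381, 382, 383, 384, 385, 386, 387, 388, 389, 394, 395, 396, 397, 398, 399, 400, 401, 402, 403, 404, 405]
229 [340, 341, 342, 343, 344, 345, 346, 351, 352, 361, 362, 363, 364, 365, 366, 367, 368, 369, 370, 371, 372, 373, 374, 375, 376, 377, 378, 379, 380, 381, 382, 
[... 1746 characters left out ...]
60, 361, 395, 396, 397]
270 [358, 359, 360, 395, 396, 397]
271 [358, 359, 360, 395, 396, 397]
272 [358, 359, 360, 395, 396, 397]
273 [358, 359, 360, 395, 396, 397]
274 [358, 359, 360, 395, 396, 397]
[[0.5137, -0.4014], [0.5179, -0.3923], [0.5221, -0.3833], [0.5263, -0.3743], [0.5305, -0.3653], [0.5347, -0.3563], [0.5389, -0.3473], [0.543, -0.3383], [0.5472, -0.3293], [0.5514, -0.3203], [0.5556, -0.3113], [0.5618, -0.303]]
front edge yaw -25.40056300397753
ends [[0.4788, -0.4763, 0.07], [0.5645, -0.2997, 0.07]]
green-seen wedge later; machine corner [[0.498, -0.24, 0.01], [0.588, -0.246, 0.045]]
((435.9535827636719, 211.0537109375), (34.100494384765625, 120.71241760253906), 65.16893005371094)
```

View pics/w2c.png

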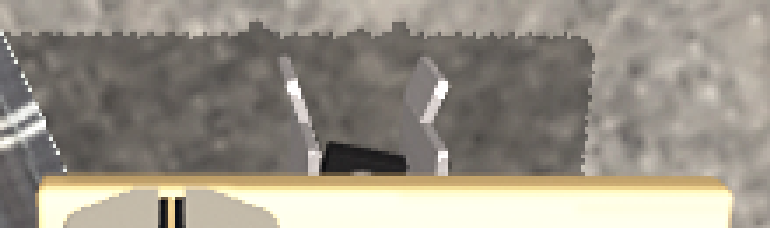

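```bash
python3 - <<'E'
from h import *
d=cam('wrist')
L=plane(d,[(353,247),(357.5,259)],.03);Rr=plane(d,[(396,247),(391,259)],.03)
print(L.round(4).tolist(),Rr.round(4).tolist()); w=np.linalg.norm(L-Rr,axis=1); m=(L+Rr)/2
print('widths',w,'mids',m.round(4).tolist(), 'lip len',np.linalg.norm(m[1]-m[0]))
c=(np.array([.4788,-.4763])+[.5645,-.2997])/2; a=np.radians(-25.4); print('mouth from deck',c-.006*np.array([np.cos(a),np.sin(a)]))
E
```

```text
[[0.4955, -0.4023, 0.03], [0.5103, -0.4033, 0.03]] [[0.5153, -0.3596, 0.03], [0.5259, -0.3697, 0.03]]
widths [0.04699509 0.03697651] mids [[0.5054, -0.3809, 0.03], [0.5181, -0.3865, 0.03]] lip len 0.013875908605877486
mouth from deck [ 0.51622999 -0.38542639]
```

play_rows:
  targets:
    - [[0.525, 0.502, 0], [0, 0, 0], 0]
    - [[0.525, 0.502, 0], [0, 0, 0], 0]
    - [[0.525, 0.502, 0], [0, 0, 0], 0]
    - [[0.525, 0.502, 0], [0, 0, 0], 0]
    - [[0.525, 0.502, 0], [0, 0, 0], 0]
    - [[0.525, 0.502, 0], [0, 0, -0.022], 0]

```text
time_s: 6.57
eef_pos: [0.366, -0.2157, 0.2043]
tool_rot: [-180.0, 0.1, 157.0]
ft_force: [0.2, 0.3, 0.4]
opening: 0.0361
gripper_force: 0.0
```

play_rows:
  targets:
    - [[0.278, 0.655, 0], [0, 0, 0], 0]
    - [[0.278, 0.655, 0], [0, 0, 0], 0]
    - [[0.278, 0.655, 0], [0, 0, 0], 0]
    - [[0.278, 0.655, 0], [0, 0, 0], 0]
    - [[0.278, 0.655, 0], [0, 0, 0], 0]
    - [[0.278, 0.655, 0], [0, 0, 0], 0]
    - [[0.278, 0.655, 0], [0, 0, 0], 0]
    - [[0.278, 0.655, 0], [0, 0, 0], 0]
    - [[0.278, 0.655, 0], [0, 0, 0], 0]

```text
time_s: 7.32
eef_pos: [0.3664, 0.1046, 0.2048]
tool_rot: [179.9, 0.2, 157.0]
ft_force: [0.5, 0.5, -0.3]
opening: 0.092
gripper_force: 0.0
```

play_rows:
  targets:
    - [[-0.11, 0.66, 0], [0, 0, 0], 0]
    - [[-0.11, 0.66, 0], [0, 0, 0], 0]
    - [[-0.11, 0.66, 0], [0, 0, 0], 0]
    - [[-0.11, 0.66, 0], [0, 0, 0], 0]
    - [[0, 0, 0], [0, 0, 0], 0]
    - [[0, 0, 0], [0, 0, 0], 0]
    - [[0, 0, 0], [0, 0, 0], 0]

```text
time_s: 7.9
eef_pos: [0.4383, 0.2154, 0.2042]
tool_rot: [-180.0, 0.0, 157.0]
ft_force: [-0.8, 0.6, -0.0]
opening: 0.0928
gripper_force: 0.0
```

```bash
python3 - <<'E'
from h import *
go([.4315,.2125,.004],157)
d=cam('wrist'); cv2.imwrite('pics/w3.png',d['image']);m=d['image']; m[:150]=0;m[320:]=0;m[:,:270]=0;m[:,375:]=0
c=mask(d,(8,60,150),(32,255,255)); print(cv2.contourArea(c))
a=cv2.approxPolyDP(cv2.convexHull(c),4,True).reshape(-1,2); print(a.tolist()); 
for z in(.008,.032):print(z,plane(d,a,z).round(4)[:,:2].tolist())
E
```

```text
tool-shift units [ 0.103 -0.105  4.005] turn units [-0.      0.0002  0.0004] pos [0.4383 0.2154 0.2042] [-1.8000e+02  2.0000e-02  1.5704e+02] F [-0.8  0.6 -0. ] 0.0928 7.9
2665.0
[[328, 175], [326, 277], [302, 277], [301, 178]]
0.008 [[0.4065, 0.2392], [0.5159, 0.1912], [0.5048, 0.165], [0.3979, 0.2107]]
0.032 [[0.4041, 0.2396], [0.5068, 0.1945], [0.4964, 0.1699], [0.396, 0.2128]]
```

The wedge hasn't moved (centre (0.4552, 0.2022), yaw −23.5°); I lifted before the grip had built up. I'll regrasp and wait for grip force this time.

play_rows:
  targets:
    - [[0.146, -0.105, 0.5], [0, 0, 0.006], 0]
    - [[0, 0, 0.7], [0, 0, 0], 0]
    - [[0, 0, 0.7], [0, 0, 0], 0.3]
    - [[0, 0, 0.7], [0, 0, 0], 0.3]
    - [[0, 0, 0.6], [0, 0, 0], 0.3]
    - [[0, 0, 0.4], [0, 0, 0], 0.3]
    - [[0, 0, 0.25], [0, 0, 0], 0.3]
    - [[0, 0, 0.17], [0, 0, 0], 0.3]
    - [[0, 0, 0], [0, 0, 0], 0.4]
    - [[0, 0, 0], [0, 0, 0], 0.4]

```text
time_s: 8.78
eef_pos: [0.4305, 0.2131, 0.0038]
tool_rot: [180.0, 0.0, 156.4]
ft_force: [-0.8, -0.1, 0.1]
opening: 0.0572
gripper_force: 0.0
```

play_rows:
  targets:
    - [[0, 0, 0], [0, 0, 0], 1]
    - [[0, 0, 0], [0, 0, 0], 1]
    - [[0, 0, 0], [0, 0, 0], 1]
    - [[0, 0, 0], [0, 0, 0], 1]
    - [[0, 0, 0], [0, 0, 0], 1]
    - [[0, 0, 0], [0, 0, 0], 1]
    - [[0, 0, 0], [0, 0, 0], 1]
    - [[0, 0, 0], [0, 0, 0], 1]

```text
time_s: 9.45
eef_pos: [0.4301, 0.2135, 0.0029]
tool_rot: [-180.0, -0.0, 156.4]
ft_force: [-0.9, 0.3, -0.7]
opening: 0.0066
gripper_force: 0.0
```

The fingers closed through the place where the wedge should be, so I'll look.

```bash
python3 - <<'E'
from h import *
a=cam('side')['image'][225:315,225:345]; d=cam('wrist'); b=d['image']
cv2.imwrite('pics/c4.png',np.hstack([cv2.resize(a,(400,300)),cv2.resize(b,(400,300))]))
c=cam('scene'); sc=c['image'];
cv2.imwrite('pics/c4.png',np.vstack([np.hstack([cv2.resize(a,(400,300)),cv2.resize(b,(400,300))]),np.hstack([cv2.resize(sc[210:285,220:320],(400,300)),np.zeros((300,400,3),np.uint8)])]))
go([.43,.2135,.003],156.4)
E
```

```text
tool-shift units [ 0.002 -0.    -0.003] turn units [-0.0001 -0.0001  0.0003] pos [0.4301 0.2135 0.0029] [-1.7999e+02 -1.0000e-02  1.5643e+02] F [ 0.   0.5 -0.4] 0.0007 9.6
```

View pics/c4.png

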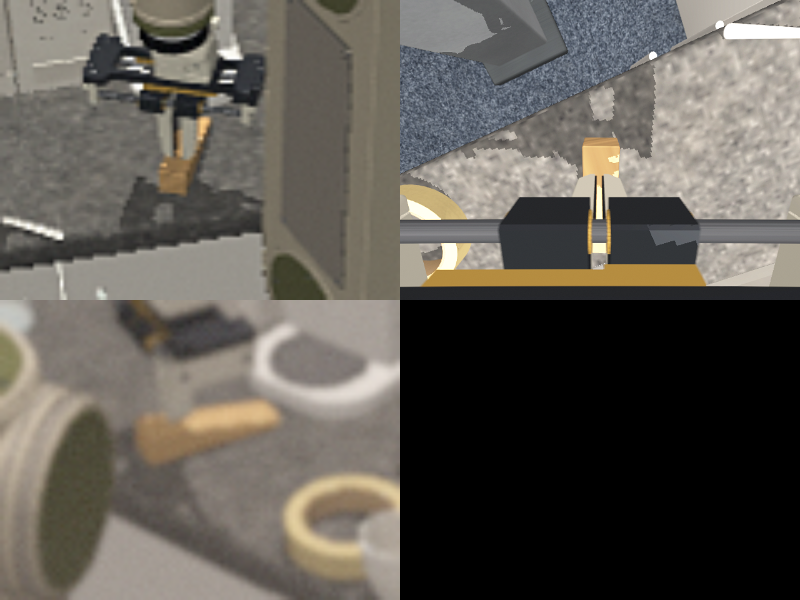

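```bash
python3 - <<'E'
from h import *
d=cam('wrist'); b=d['image']; z=d['range_z']
np.set_printoptions(linewidth=200)
print('q',status.read_state()['opening'],status.read_state()['gripper_force'])
for r in(225,245,270,290,310,330):
    print(r,[(u,tuple(int(x) for x in b[r,u]),round(float(z[r,u]),3)) for u in range(280,365,6)])
print('tip pts',depth(d,[(300,282),(345,282),(300,250),(340,250),(318,225)]).round(3).tolist())
crop=cv2.resize(b[200:360,240:400],(600,600),interpolation=cv2.INTER_CUBIC); cv2.imwrite('pics/c5.png',crop)
E
```

```text
q 0.0005662566303549498 0.0
225 [(280, (111, 117, 124), 0.202), (286, (112, 117, 121), 0.202), (292, (114, 120, 125), 0.202), (298, (86, 131, 170), 0.189), (304, (90, 137, 178), 0.189), (310, (97, 147, 191), 0.188), (316, (96, 148, 191), 0.189), (322, (96, 147, 190), 0.189), (328, (99, 153, 199), 0.189), (334, (104, 160, 205), 0.188), (340, (102, 157, 202), 0.189), (346, (97, 150, 194), 0.188), (352, (99, 104, 110), 0.202), (358, (104, 111, 115), 0.204), (364, (115, 122, 126), 0.203)]
245 [(280, (101, 106, 110), 0.206), (286, (98, 102, 107), 0.207), (292, (130, 201, 243), 0.175), (298, (135, 202, 240), 0.173), (304, (127, 192, 235), 0.174), (310, (126, 190, 233), 0.174), (316, (128, 193, 235), 0.174), (322, (130, 196, 236), 0.174), (328, (127, 193, 234), 0.175), (334, (123, 190, 232), 0.174), (340, (124, 189, 231), 0.174), (346, (132, 198, 237), 0.174), (352, (176, 182, 187), 0.205), (358, (187, 200, 210), 0.207), (364, (170, 179, 185), 0.206)]
270 [(280, (160, 168, 177), 0.21), (286, (115, 122, 130), 0.211), (292, (98, 142, 176), 0.182), (298, (142, 212, 244), 0.18), (304, (136, 205
[... 1093 characters left out ...]
(340, (183, 201, 210), 0.145), (346, (184, 202, 211), 0.145), (352, (185, 202, 211), 0.146), (358, (166, 178, 184), 0.218), (364, (147, 156, 163), 0.218)]
330 [(280, (41, 39, 38), 0.077), (286, (42, 39, 37), 0.077), (292, (43, 40, 39), 0.079), (298, (44, 41, 39), 0.078), (304, (41, 39, 38), 0.078), (310, (41, 39, 39), 0.079), (316, (30, 26, 24), 0.132), (322, (32, 28, 29), 0.132), (328, (40, 39, 37), 0.077), (334, (42, 39, 38), 0.078), (340, (41, 38, 37), 0.079), (346, (42, 39, 38), 0.079), (352, (41, 38, 38), 0.079), (358, (42, 40, 39), 0.077), (364, (41, 39, 37), 0.077)]
tip pts [[0.418, 0.208, 0.035], [0.431, 0.228, 0.027], [0.404, 0.214, 0.031], [0.413, 0.232, 0.03], [0.4, 0.226, 0.013]]
```

View pics/c5.png

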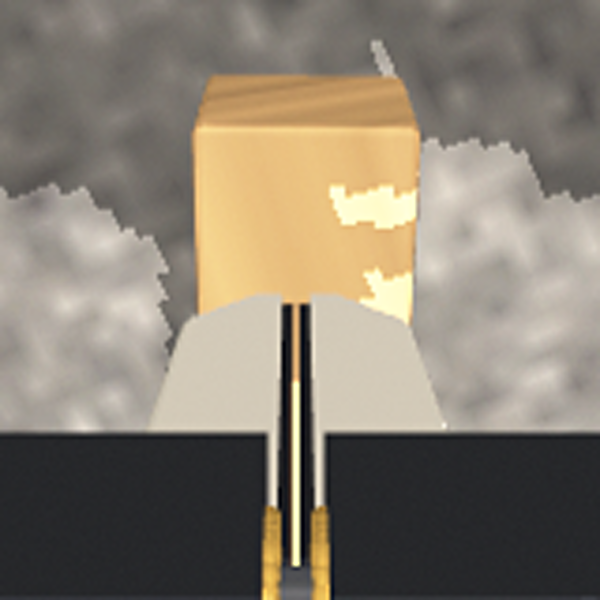

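```bash
python3 - <<'E'
from h import *
s=status.read_state(); d=cam('wrist'); print(np.array(d['mount']).round(4).tolist())
K=d['camera_matrix']
for off in(0,-.019,-.03):
    q=R.from_euler('xyz',s['tool_rot'],degrees=True); P=s['eef_pos']+q.apply([0,0,off]); c=d['R'].T@(P-d['o']); print(off,'px',K[0][0]*c[0]/-c[2]+K[0][2],K[1][1]*c[1]/c[2]+K[1][2],'depth',-c[2])
zz=np.load('w2z.npy'); z=d['range_z']
for r in range(274,300,3): print(r,zz[r,[300,340]].round(3),z[r,[300,340]].round(3))
print(depth(d,[(364,290),(280,245),(400,250)]).round(4).tolist(), s['q'])
E
```

```text
[[-0.0001, 0.9611, 0.2761, 0.0767], [1.0, -0.0003, 0.0014, -0.0004], [0.0014, 0.2761, -0.9611, -0.1947], [0.0, 0.0, 0.0, 1.0]]
0 px 319.5066189780873 274.24587787961707 depth 0.20830221207321503
-0.019 px 319.5611084582234 287.26808301947017 depth 0.19004071502473702
-0.03 px 319.5977233669432 296.0185216607929 depth 0.17946826936509186
274 [0.427 0.425] [0.183 0.182]
277 [0.356 0.356] [0.182 0.183]
280 [0.354 0.355] [0.183 0.184]
283 [0.173 0.172] [0.172 0.172]
286 [0.17  0.168] [0.169 0.168]
289 [0.167 0.164] [0.165 0.165]
292 [0.162 0.163] [0.162 0.163]
295 [0.159 0.158] [0.157 0.159]
298 [0.156 0.157] [0.156 0.155]
[[0.4514, 0.2337, -0.0002], [0.4052, 0.1992, 0.0], [0.4362, 0.2624, -0.0003]] [ 2.02787752e+01 -7.57188762e-01  1.14373806e+02  6.31415396e-04
  6.63913776e+01 -4.61559212e+01]
```

In the wrist depth the visible finger ends sit about 30 mm above the reported TCP (z≈0.032 with TCP at 0.003). That explains the fingers closing above the wedge both times. I'll open and go down in small steps, checking the force, to find the real fingertip height.

play_rows:
  targets:
    - [[0, 0, 0], [0, 0, 0], 0.3]
    - [[0, 0, 0], [0, 0, 0], 0.3]
    - [[0, 0, 0], [0, 0, 0], 0.3]
    - [[0, 0, 0], [0, 0, 0], 0.3]
    - [[0, 0, 0], [0, 0, 0], 0.3]
    - [[0, 0, 0], [0, 0, 0], 0.3]
    - [[0, 0, 0], [0, 0, 0], 0.3]
    - [[0, 0, 0], [0, 0, 0], 0.3]
    - [[0, 0, 0], [0, 0, 0], 0.3]
    - [[0, 0, 0], [0, 0, 0], 0.3]
    - [[0, 0, 0.06], [0, 0, 0], 0.3]
    - [[0, 0, 0.0], [0, 0, 0], 0.3]

```text
time_s: 10.7
eef_pos: [0.4299, 0.2134, -0.0006]
tool_rot: [-180.0, -0.0, 156.4]
ft_force: [0.4, -0.0, -0.5]
opening: 0.0649
gripper_force: 0.0
```

play_rows:
  targets:
    - [[0, 0, 0.03], [0, 0, 0], 0.3]
    - [[0, 0, 0.03], [0, 0, 0], 0.3]
    - [[0, 0, 0], [0, 0, 0], 0.3]

```text
time_s: 10.95
eef_pos: [0.4298, 0.2134, -0.0035]
tool_rot: [-180.0, -0.0, 156.4]
ft_force: [-0.6, -0.3, 0.1]
opening: 0.0653
gripper_force: 0.0
```

TCP is at −3.5 mm with no contact, so the offset is real. I'll keep going down.

play_rows:
  targets:
    - [[0, 0, 0.06], [0, 0, 0], 0.3]
    - [[0, 0, 0.06], [0, 0, 0], 0.3]
    - [[0, 0, 0.04], [0, 0, 0], 0.3]
    - [[0, 0, 0], [0, 0, 0], 0.3]

```text
time_s: 11.28
eef_pos: [0.4296, 0.2133, -0.0118]
tool_rot: [-180.0, -0.0, 156.4]
ft_force: [-0.7, -0.3, -0.4]
opening: 0.065
gripper_force: 0.0
```

play_rows:
  targets:
    - [[0, 0, 0.04], [0, 0, 0], 0.3]
    - [[0, 0, 0.04], [0, 0, 0], 0.3]
    - [[0, 0, 0.04], [0, 0, 0], 0.3]
    - [[0, 0, 0], [0, 0, 0], 0.3]

```text
time_s: 11.62
eef_pos: [0.4298, 0.2133, -0.0176]
tool_rot: [-180.0, -0.0, 156.4]
ft_force: [-1.3, -0.8, -0.1]
opening: 0.0652
gripper_force: 0.0
```

```bash
python3 - <<'E'
from h import *
go([.43,.2135,-.02],156.4)
d=cam('wrist'); z=d['range_z']; b=d['image']
# finger colour (grey-beige ~184,201,210) lowest rows per side
m=cv2.inRange(b,(178,195,204),(190,207,216))
for lo,hi in((200,318),(318,440)):
    v,u=np.nonzero(m[262:330,lo:hi]); u=u+lo; v=v+262
    for r in range(274,296,2):
        k=u[v==r]
        if len(k)>8: print(lo,r,k.min(),k.max(),depth(d,[(np.median(k),r)]).round(4).tolist())
E
```

```text
tool-shift units [-0.002  0.004  0.049] turn units [-0.0003 -0.0003  0.0003] pos [ 0.4298  0.2133 -0.0176] [-1.7997e+02 -3.0000e-02  1.5643e+02] F [-1.3 -0.8 -0.1] 0.0652 11.6167
318 286 357 424 [[0.4398, 0.2588, 0.0204]]
```

play_rows:
  targets:
    - [[0, 0, 0.04], [0, 0, 0], 0.3]
    - [[0, 0, 0.04], [0, 0, 0], 0.3]
    - [[0, 0, 0.02], [0, 0, 0], 0.3]
    - [[0, 0, 0], [0, 0, 0], 0.3]

```text
time_s: 12.0
eef_pos: [0.4299, 0.2134, -0.0224]
tool_rot: [-180.0, -0.0, 156.4]
ft_force: [-0.5, 0.9, -0.3]
opening: 0.0647
gripper_force: 0.0
```

play_rows:
  targets:
    - [[0, 0, 0], [0, 0, 0], 1]
    - [[0, 0, 0], [0, 0, 0], 1]
    - [[0, 0, 0], [0, 0, 0], 1]
    - [[0, 0, 0], [0, 0, 0], 1]
    - [[0, 0, 0], [0, 0, 0], 1]
    - [[0, 0, 0], [0, 0, 0], 1]
    - [[0, 0, 0], [0, 0, 0], 1]
    - [[0, 0, 0], [0, 0, 0], 1]
    - [[0, 0, 0], [0, 0, 0], 1]
    - [[0, 0, 0], [0, 0, 0], 1]

```text
time_s: 12.83
eef_pos: [0.4302, 0.2135, -0.022]
tool_rot: [180.0, 0.0, 156.4]
ft_force: [-0.1, 0.2, -0.5]
opening: 0.0297
gripper_force: 30.0
```

It's gripped at 30 N. Carrying it over by the same route.

play_rows:
  targets:
    - [[0, 0, -0.2], [0, 0, 0], 1]
    - [[0, 0, -0.6], [0, 0, 0], 1]
    - [[0, 0, -0.8], [0, 0, 0], 1]
    - [[0, 0, -0.8], [0, 0, 0], 1]
    - [[0, 0, -0.8], [0, 0, 0], 1]
    - [[0, 0, -0.8], [0, 0, 0], 1]
    - [[0.11, -0.66, 0], [0, 0, 0], 1]
    - [[0.11, -0.66, 0], [0, 0, 0], 1]
    - [[0.11, -0.66, 0], [0, 0, 0], 1]
    - [[0.11, -0.66, 0], [0, 0, 0], 1]

```text
time_s: 13.67
eef_pos: [0.3563, 0.1005, 0.1786]
tool_rot: [180.0, 0.0, 156.5]
ft_force: [-0.7, -0.4, -0.6]
opening: 0.0299
gripper_force: 30.0
```

play_rows:
  targets:
    - [[-0.278, -0.655, 0], [0, 0, 0], 1]
    - [[-0.278, -0.655, 0], [0, 0, 0], 1]
    - [[-0.278, -0.655, 0], [0, 0, 0], 1]
    - [[-0.278, -0.655, 0], [0, 0, 0], 1]
    - [[-0.278, -0.655, 0], [0, 0, 0], 1]
    - [[-0.278, -0.655, 0], [0, 0, 0], 1]
    - [[-0.278, -0.655, 0], [0, 0, 0], 1]
    - [[-0.278, -0.655, 0], [0, 0, 0], 1]
    - [[-0.278, -0.655, 0], [0, 0, 0], 1]

```text
time_s: 14.42
eef_pos: [0.3534, -0.2208, 0.1788]
tool_rot: [-180.0, 0.1, 156.4]
ft_force: [0.2, 1.0, 0.7]
opening: 0.0295
gripper_force: 30.0
```

play_rows:
  targets:
    - [[-0.474, -0.43, 0], [0, 0, 0], 1]
    - [[-0.474, -0.43, 0], [0, 0, 0], 1]
    - [[-0.474, -0.43, 0], [0, 0, 0], 1]
    - [[-0.474, -0.43, 0], [0, 0, 0.0156], 1]
    - [[0, 0, 0], [0, 0, 0], 1]
    - [[0, 0, 0], [0, 0, 0], 1]

```text
time_s: 14.92
eef_pos: [0.4061, -0.3363, 0.1774]
tool_rot: [180.0, -0.1, 154.9]
ft_force: [0.2, 0.6, -1.3]
opening: 0.0294
gripper_force: 30.0
```

```bash
python3 - <<'E'
from h import *
go([.4104,-.3363,-.018],155)
for n in('side','scene'):
    s=cam(n); x=s['image'].copy(); cv2.imwrite(f'pics/{n}5.png',x)
d=cam('wrist'); cv2.imwrite('pics/w5.png',d['image']); print(depth(d,[(318,245),(300,260),(338,260)]).round(4).tolist())
m=d['image'].copy(); m[:150]=0;m[279:]=0;m[:,:250]=0;m[:,390:]=0
c=mask(d|{'image':m},(8,60,100),(32,255,255)); print(cv2.contourArea(c),cv2.approxPolyDP(cv2.convexHull(c),3,True).reshape(-1,2).tolist())
E
```

```text
tool-shift units [-0.086  0.033  3.907] turn units [ 0.0005 -0.0014 -0.0006] pos [ 0.4061 -0.3363  0.1774] [ 1.7996e+02 -1.2000e-01  1.5494e+02] F [ 0.2  0.6 -1.3] 0.0294 14.9167
[[0.3764, -0.322, 0.2263], [0.3777, -0.3309, 0.232], [0.385, -0.3165, 0.2304]]
3133.0 [[347, 231], [353, 248], [352, 278], [285, 278], [283, 251], [289, 232]]
```

play_rows:
  targets:
    - [[-0.086, 0.033, 0.7], [0, 0, 0], 1]
    - [[0, 0, 0.7], [0, 0, 0], 1]
    - [[0, 0, 0.7], [0, 0, 0], 1]
    - [[0, 0, 0.7], [0, 0, 0], 1]
    - [[0, 0, 0.6], [0, 0, 0], 1]
    - [[0, 0, 0.3], [0, 0, 0], 1]
    - [[0, 0, 0.2], [0, 0, 0], 1]
    - [[0, 0, 0], [0, 0, 0], 1]
    - [[0, 0, 0], [0, 0, 0], 1]

```text
time_s: 15.82
eef_pos: [0.4115, -0.3358, -0.016]
tool_rot: [-180.0, 0.1, 155.1]
ft_force: [-0.1, 0.4, -0.2]
opening: 0.0297
gripper_force: 30.0
```

play_rows:
  targets:
    - [[-0.15, 0, 0], [0, 0, 0], 1]
    - [[-0.15, 0, 0], [0, 0, 0], 1]
    - [[-0.15, 0, 0], [0, 0, 0], 1]
    - [[0, 0, 0], [0, 0, 0], 1]

```text
time_s: 16.15
eef_pos: [0.434, -0.3471, -0.0154]
tool_rot: [-179.9, 0.2, 155.0]
ft_force: [-0.1, 0.3, -0.3]
opening: 0.0298
gripper_force: 30.0
```

```bash
python3 - <<'E'
from h import *
go([.4784,-.368,-.022],155)
a=cam('side')['image'][185:255,380:460]; b=cam('scene')['image'][255:325,405:485]; w=cam('wrist')['image'][180:340,220:420]
cv2.imwrite('pics/c6.png',np.hstack([cv2.resize(a,(400,350)),cv2.resize(w,(400,350))]))
E
```

```text
tool-shift units [-0.981 -0.003  0.135] turn units [-0.0007  0.0023  0.0004] pos [ 0.434  -0.3471 -0.0154] [-179.94    0.2   155.04] F [-0.1  0.3 -0.3] 0.0298 16.15
```

View pics/c6.png

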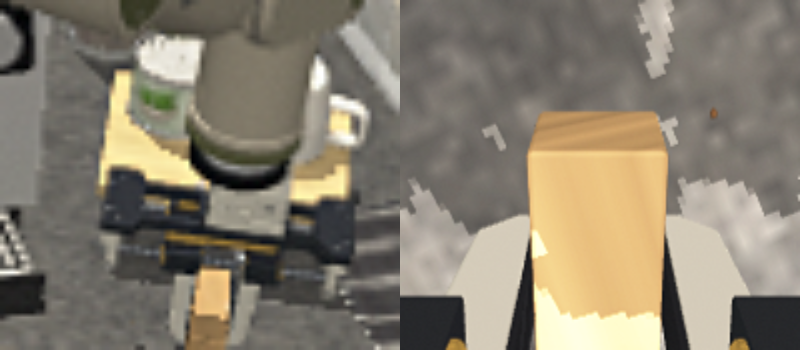

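The wedge is held centrally and squarely, with its thick end at (197,215) in the wrist crop; the gripper hides the slot itself. I'll lower it to about 1.5 mm above the worktop and advance in short steps, watching the force.

play_rows:
  targets:
    - [[0, 0, 0.06], [0, 0, 0], 1]
    - [[-0.1, 0, 0.04], [0, 0, 0], 1]
    - [[-0.1, 0, 0], [0, 0, 0], 1]
    - [[0, 0, 0], [0, 0, 0], 1]

```text
time_s: 16.63
eef_pos: [0.4412, -0.35, -0.0221]
tool_rot: [-180.0, 0.0, 155.0]
ft_force: [0.6, 0.0, -1.2]
opening: 0.0297
gripper_force: 30.0
```

play_rows:
  targets:
    - [[-0.1, 0, 0], [0, 0, 0], 1]
    - [[-0.1, 0, 0], [0, 0, 0], 1]
    - [[-0.1, 0, 0], [0, 0, 0], 1]
    - [[0, 0, 0], [0, 0, 0], 1]

```text
time_s: 16.97
eef_pos: [0.4551, -0.3564, -0.022]
tool_rot: [-180.0, 0.0, 155.0]
ft_force: [0.4, -0.1, 0.0]
opening: 0.0296
gripper_force: 30.0
```

play_rows:
  targets:
    - [[-0.1, 0, 0], [0, 0, 0], 1]
    - [[-0.1, 0, 0], [0, 0, 0], 1]
    - [[-0.1, 0, 0], [0, 0, 0], 1]
    - [[0, 0, 0], [0, 0, 0], 1]

```text
time_s: 17.3
eef_pos: [0.4687, -0.3628, -0.022]
tool_rot: [-180.0, 0.0, 155.0]
ft_force: [1.1, 0.2, -1.1]
opening: 0.0296
gripper_force: 30.0
```

play_rows:
  targets:
    - [[-0.1, 0, 0], [0, 0, 0], 1]
    - [[-0.1, 0, 0], [0, 0, 0], 1]
    - [[0, 0, 0], [0, 0, 0], 1]

```text
time_s: 17.55
eef_pos: [0.4777, -0.367, -0.0219]
tool_rot: [-180.0, 0.1, 155.0]
ft_force: [0.2, -1.0, -0.8]
opening: 0.03
gripper_force: 30.0
```

play_rows:
  targets:
    - [[0, 0, 0], [0, 0, 0], 0.4]
    - [[0, 0, 0], [0, 0, 0], 0.4]
    - [[0, 0, 0], [0, 0, 0], 0.4]
    - [[0, 0, 0], [0, 0, 0], 0.4]
    - [[0, 0, 0], [0, 0, 0], 0.4]
    - [[0, 0, 0], [0, 0, 0], 0.4]

```text
time_s: 18.05
eef_pos: [0.4768, -0.3665, -0.022]
tool_rot: [-180.0, 0.0, 155.0]
ft_force: [-0.7, -0.1, -0.3]
opening: 0.055
gripper_force: 0.0
```

Released. I'll back straight off behind the thick end, close the fingers and check the wedge position.

play_rows:
  targets:
    - [[0.2, 0, 0], [0, 0, 0], 0.4]
    - [[0.4, 0, 0], [0, 0, 0], 0.4]
    - [[0.4, 0, 0], [0, 0, 0], 0.4]
    - [[0.4, 0, 0], [0, 0, 0], 0.4]
    - [[0, 0, 0], [0, 0, 0], 1]
    - [[0, 0, 0], [0, 0, 0], 1]
    - [[0, 0, 0], [0, 0, 0], 1]
    - [[0, 0, 0], [0, 0, 0], 1]
    - [[0, 0, 0], [0, 0, 0], 1]
    - [[0, 0, 0], [0, 0, 0], 1]
    - [[0, 0, 0], [0, 0, 0], 1]
    - [[0, 0, 0], [0, 0, 0], 1]

```text
time_s: 19.05
eef_pos: [0.4136, -0.337, -0.0221]
tool_rot: [180.0, -0.0, 155.0]
ft_force: [-0.1, -0.2, -0.6]
opening: 0.007
gripper_force: 0.0
```

play_rows:
  targets:
    - [[0, 0, 0], [0, 0, 0], 1]
    - [[0, 0, 0], [0, 0, 0], 1]
    - [[0, 0, 0], [0, 0, 0], 1]

```text
time_s: 19.3
eef_pos: [0.4134, -0.337, -0.0221]
tool_rot: [180.0, -0.0, 155.0]
ft_force: [0.2, -0.6, -0.8]
opening: 0.0001
gripper_force: 0.0
```

```bash
python3 - <<'E'
from h import *
go([.4768,-.3665,-.022],155)
a=cam('side')['image'][195:255,380:460]; w=cam('wrist')['image'][180:400,180:460]
cv2.imwrite('pics/c7.png',np.hstack([cv2.resize(a,(400,300)),cv2.resize(w,(400,300))]))
E
```

```text
tool-shift units [-1.399e+00  0.000e+00 -1.000e-03] turn units [ 0.     -0.      0.0003] pos [ 0.4134 -0.337  -0.0221] [180.    -0.   155.03] F [ 0.2 -0.6 -0.8] 0.0001 19.3
```

View pics/c7.png

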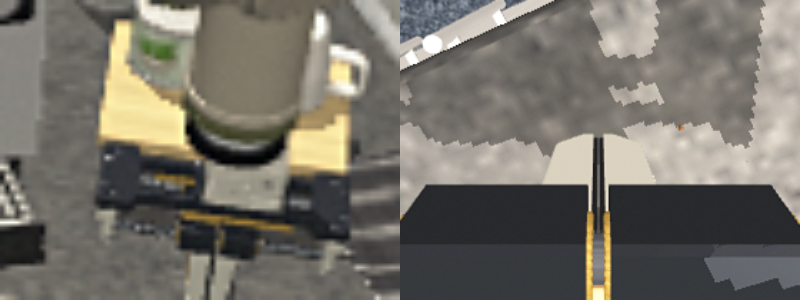

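The wedge stayed behind when I backed off (empty fingers at (598,150), no wedge this side of them). Now I'll approach the thick end and push in small monitored steps.

play_rows:
  targets:
    - [[-0.15, 0, 0], [0, 0, 0], 1]
    - [[-0.15, 0, 0], [0, 0, 0], 1]
    - [[-0.1, 0, 0], [0, 0, 0], 1]
    - [[0, 0, 0], [0, 0, 0], 1]

```text
time_s: 19.73
eef_pos: [0.4329, -0.3463, -0.0217]
tool_rot: [-180.0, 0.1, 155.0]
ft_force: [0.1, 0.6, -0.3]
opening: 0.0004
gripper_force: 0.0
```

play_rows:
  targets:
    - [[-0.04, 0, 0], [0, 0, 0], 1]
    - [[-0.04, 0, 0], [0, 0, 0], 1]
    - [[-0.04, 0, 0], [0, 0, 0], 1]

```text
time_s: 19.98
eef_pos: [0.437, -0.3479, -0.0222]
tool_rot: [180.0, -0.0, 155.0]
ft_force: [-0.2, -0.1, 0.3]
opening: 0.0003
gripper_force: 0.0
```

play_rows:
  targets:
    - [[-0.04, 0, 0], [0, 0, 0], 1]
    - [[-0.04, 0, 0], [0, 0, 0], 1]
    - [[-0.04, 0, 0], [0, 0, 0], 1]

```text
time_s: 20.23
eef_pos: [0.4424, -0.3505, -0.0221]
tool_rot: [180.0, -0.0, 155.0]
ft_force: [-1.1, 0.7, -0.4]
opening: 0.0005
gripper_force: 0.1
```

play_rows:
  targets:
    - [[-0.03, 0, 0], [0, 0, 0], 1]
    - [[-0.03, 0, 0], [0, 0, 0], 1]

```text
time_s: 20.4
eef_pos: [0.4452, -0.3518, -0.0221]
tool_rot: [180.0, -0.0, 155.0]
ft_force: [0.6, 0.9, 0.7]
opening: 0.0005
gripper_force: 0.2
```

play_rows:
  targets:
    - [[-0.03, 0, 0], [0, 0, 0], 1]
    - [[-0.03, 0, 0], [0, 0, 0], 1]

```text
time_s: 20.57
eef_pos: [0.4479, -0.3531, -0.0221]
tool_rot: [-180.0, -0.0, 155.0]
ft_force: [-0.5, 0.6, -0.1]
opening: 0.0001
gripper_force: 0.1
```

play_rows:
  targets:
    - [[-0.03, 0, 0], [0, 0, 0], 1]
    - [[-0.03, 0, 0], [0, 0, 0], 1]

```text
time_s: 20.73
eef_pos: [0.4507, -0.3543, -0.022]
tool_rot: [180.0, -0.0, 155.0]
ft_force: [-0.6, 0.4, -0.2]
opening: 0.0001
gripper_force: 0.1
```

play_rows:
  targets:
    - [[-0.03, 0, 0], [0, 0, 0], 1]
    - [[-0.03, 0, 0], [0, 0, 0], 1]

```text
time_s: 20.9
eef_pos: [0.4534, -0.3557, -0.0221]
tool_rot: [-180.0, -0.0, 155.0]
ft_force: [0.1, 0.2, -0.0]
opening: 0.0005
gripper_force: 0.1
```

play_rows:
  targets:
    - [[-0.03, 0, 0], [0, 0, 0], 1]
    - [[-0.03, 0, 0], [0, 0, 0], 1]

```text
time_s: 21.07
eef_pos: [0.4561, -0.3569, -0.0221]
tool_rot: [180.0, -0.0, 155.0]
ft_force: [-0.4, 0.3, 0.0]
opening: 0.0004
gripper_force: 0.1
```

play_rows:
  targets:
    - [[-0.03, 0, 0], [0, 0, 0], 1]
    - [[-0.03, 0, 0], [0, 0, 0], 1]

```text
time_s: 21.23
eef_pos: [0.4588, -0.3582, -0.0221]
tool_rot: [-180.0, -0.0, 155.0]
ft_force: [-1.5, 0.2, 0.1]
opening: 0.0007
gripper_force: 0.1
```

```bash
python3 - <<'E'
from h import *
d=cam('wrist')
for n,s in (('wrist',d),('scene',cam('scene')),('side',cam('side'))):
    m=cv2.inRange(cv2.cvtColor(s['image'],cv2.COLOR_BGR2HSV),(8,120,80),(20,255,255))
    for c in cv2.findContours(m,0,1)[0]:
        if cv2.contourArea(c)>4:
            p=c.reshape(-1,2).mean(0); print(n,p.round(),cv2.contourArea(c),depth(s,[p]).round(3).tolist())
E
```

```text
wrist [256. 443.] 12531.5 [[0.434, -0.36, 0.119]]
wrist [326. 382.] 44.5 [[0.432, -0.345, 0.112]]
wrist [311. 382.] 44.5 [[0.431, -0.347, 0.112]]
wrist [324. 354.] 61.0 [[0.429, -0.344, 0.107]]
wrist [313. 351.] 66.0 [[0.428, -0.345, 0.107]]
wrist [381. 176.] 6.5 [[0.417, -0.307, 0.001]]
scene [628. 254.] 15.5 [[0.728, -0.803, 0.242]]
scene [619. 241.] 19.0 [[0.786, -0.766, 0.236]]
scene [588. 237.] 278.5 [[0.804, -0.687, 0.205]]
scene [621. 226.] 72.0 [[0.842, -0.752, 0.249]]
side [474. 156.] 67.0 [[0.783, -0.708, 0.19]]
side [485. 143.] 64.0 [[0.807, -0.763, 0.239]]
```

play_rows:
  targets:
    - [[-0.03, 0, 0], [0, 0, 0], 1]
    - [[-0.03, 0, 0], [0, 0, 0], 1]

```text
time_s: 21.55
eef_pos: [0.4614, -0.3593, -0.0221]
tool_rot: [180.0, -0.0, 155.0]
ft_force: [-0.9, -0.2, -1.0]
opening: 0.0005
gripper_force: 0.6
```

play_rows:
  targets:
    - [[-0.02, 0, 0], [0, 0, 0], 1]
    - [[-0.02, 0, 0], [0, 0, 0], 1]

```text
time_s: 21.72
eef_pos: [0.4624, -0.3597, -0.0223]
tool_rot: [180.0, -0.1, 155.0]
ft_force: [-5.7, 2.9, 3.2]
opening: 0.0004
gripper_force: 3.4
```

play_rows:
  targets:
    - [[-0.02, 0, 0], [0, 0, 0], 1]
    - [[-0.02, 0, 0], [0, 0, 0], 1]

```text
time_s: 21.88
eef_pos: [0.4638, -0.3604, -0.0224]
tool_rot: [180.0, -0.2, 155.0]
ft_force: [-5.9, 3.1, 4.9]
opening: 0.0006
gripper_force: 3.7
```

play_rows:
  targets:
    - [[-0.02, 0, 0], [0, 0, 0], 1]
    - [[-0.02, 0, 0], [0, 0, 0], 1]

```text
time_s: 22.05
eef_pos: [0.4655, -0.3611, -0.0224]
tool_rot: [180.0, -0.2, 155.0]
ft_force: [-7.0, 3.7, 5.9]
opening: 0.0008
gripper_force: 4.1
```

The foot was met at x≈0.4615, so home should be near x≈0.472. Driving force is about 8 N.

play_rows:
  targets:
    - [[-0.02, 0, 0], [0, 0, 0], 1]
    - [[-0.02, 0, 0], [0, 0, 0], 1]

```text
time_s: 22.22
eef_pos: [0.4671, -0.3619, -0.0224]
tool_rot: [180.0, -0.2, 155.0]
ft_force: [-7.5, 3.4, 5.7]
opening: 0.0005
gripper_force: 4.5
```

play_rows:
  targets:
    - [[-0.02, 0, 0], [0, 0, 0], 1]
    - [[-0.02, 0, 0], [0, 0, 0], 1]

```text
time_s: 22.38
eef_pos: [0.4688, -0.3627, -0.0225]
tool_rot: [180.0, -0.2, 155.0]
ft_force: [-8.5, 3.7, 5.5]
opening: 0.0004
gripper_force: 4.8
```

play_rows:
  targets:
    - [[-0.02, 0, 0], [0, 0, 0], 1]
    - [[-0.01, 0, 0], [0, 0, 0], 1]

```text
time_s: 22.55
eef_pos: [0.4701, -0.3632, -0.0226]
tool_rot: [180.0, -0.2, 155.0]
ft_force: [-8.5, 5.0, 5.4]
opening: 0.0004
gripper_force: 5.0
```

play_rows:
  targets:
    - [[-0.01, 0, 0], [0, 0, 0], 1]
    - [[-0.01, 0, 0], [0, 0, 0], 1]

```text
time_s: 22.72
eef_pos: [0.4708, -0.3636, -0.0226]
tool_rot: [180.0, -0.3, 155.0]
ft_force: [-8.7, 3.5, 6.9]
opening: 0.0
gripper_force: 5.2
```

play_rows:
  targets:
    - [[-0.01, 0, 0], [0, 0, 0], 1]
    - [[-0.01, 0, 0], [0, 0, 0], 1]

```text
time_s: 22.88
eef_pos: [0.4717, -0.364, -0.0226]
tool_rot: [180.0, -0.3, 155.0]
ft_force: [-10.5, 5.2, 6.3]
opening: 0.0005
gripper_force: 5.4
```

play_rows:
  targets:
    - [[-0.01, 0, 0], [0, 0, 0], 1]
    - [[-0.01, 0, 0], [0, 0, 0], 1]

```text
time_s: 23.05
eef_pos: [0.4725, -0.3643, -0.0226]
tool_rot: [180.0, -0.3, 155.0]
ft_force: [-10.0, 5.8, 7.6]
opening: -0.0
gripper_force: 5.6
```

play_rows:
  targets:
    - [[-0.01, 0, 0], [0, 0, 0], 1]
    - [[-0.01, 0, 0], [0, 0, 0], 1]

```text
time_s: 23.22
eef_pos: [0.4733, -0.3647, -0.0226]
tool_rot: [180.0, -0.3, 155.0]
ft_force: [-10.2, 5.5, 7.6]
opening: 0.0007
gripper_force: 5.8
```

play_rows:
  targets:
    - [[-0.01, 0, 0], [0, 0, 0], 1]
    - [[-0.005, 0, 0], [0, 0, 0], 1]

```text
time_s: 23.38
eef_pos: [0.4739, -0.365, -0.0227]
tool_rot: [180.0, -0.3, 155.0]
ft_force: [-10.6, 5.7, 7.0]
opening: 0.0005
gripper_force: 6.2
```

play_rows:
  targets:
    - [[-0.01, 0, 0], [0, 0, 0], 1]
    - [[0, 0, 0], [0, 0, 0], 1]

```text
time_s: 23.55
eef_pos: [0.474, -0.365, -0.0228]
tool_rot: [180.0, -0.3, 155.0]
ft_force: [-12.4, 5.4, 9.0]
opening: 0.0006
gripper_force: 6.6
```

play_rows:
  targets:
    - [[-0.01, 0, 0], [0, 0, 0], 1]
    - [[0, 0, 0], [0, 0, 0], 1]

```text
time_s: 23.72
eef_pos: [0.4741, -0.365, -0.0229]
tool_rot: [179.9, -0.4, 155.0]
ft_force: [-12.6, 6.2, 9.2]
opening: 0.0006
gripper_force: 7.4
```

It has stopped dead at x≈0.474 with force rising. I'll firm up to about 18–20 N.

play_rows:
  targets:
    - [[-0.015, 0, 0], [0, 0, 0], 1]
    - [[0, 0, 0], [0, 0, 0], 1]

```text
time_s: 23.88
eef_pos: [0.4743, -0.3651, -0.023]
tool_rot: [179.9, -0.5, 155.0]
ft_force: [-15.1, 8.5, 9.2]
opening: 0.0005
gripper_force: 8.6
```

play_rows:
  targets:
    - [[-0.01, 0, 0], [0, 0, 0], 1]
    - [[0, 0, 0], [0, 0, 0], 1]

```text
time_s: 24.05
eef_pos: [0.4743, -0.3651, -0.0231]
tool_rot: [179.9, -0.5, 155.0]
ft_force: [-16.8, 8.1, 11.5]
opening: 0.0001
gripper_force: 9.5
```

Home at about 18.6 N with no further motion. Backing off.

play_rows:
  targets:
    - [[0.05, 0, 0], [0, 0, 0], 1]
    - [[0.1, 0, 0], [0, 0, 0], 1]
    - [[0.3, 0, 0], [0, 0, 0], 1]
    - [[0.5, 0, 0], [0, 0, 0], 1]
    - [[0.5, 0, 0], [0, 0, 0], 1]
    - [[0, 0, -0.5], [0, 0, 0], 1]
    - [[0, 0, -0.7], [0, 0, 0], 1]
    - [[0, 0, -0.7], [0, 0, 0], 1]
    - [[0, 0, -0.7], [0, 0, 0], 1]
    - [[0, 0, -0.7], [0, 0, 0], 1]
    - [[0, 0, 0], [0, 0, 0], 1]
    - [[0, 0, 0], [0, 0, 0], 1]

```text
time_s: 25.05
eef_pos: [0.4143, -0.3383, 0.1464]
tool_rot: [-179.9, 0.4, 155.0]
ft_force: [-0.4, 0.0, -0.4]
opening: 0.0007
gripper_force: 0.0
```

```bash
python3 - <<'E'
from h import *
go([.4743,-.3651,-.022],155)
d=cam('wrist'); m=d['image'].copy(); m[:150]=0;m[300:]=0
hsv=cv2.inRange(cv2.cvtColor(m,cv2.COLOR_BGR2HSV),(8,60,100),(32,255,255))
for c in cv2.findContours(hsv,0,1)[0]:
    if cv2.contourArea(c)>100:
        a=cv2.approxPolyDP(cv2.convexHull(c),3,True).reshape(-1,2); print(a.tolist(),depth(d,a).round(3).tolist())
cv2.imwrite('pics/w9.png',d['image'])
E
```

```text
tool-shift units [-1.291  0.028  3.376] turn units [-0.0014  0.0043  0.0004] pos [ 0.4143 -0.3383  0.1464] [-179.87    0.39  155.03] F [-0.4  0.  -0.4] 0.0007 25.05
[[562, 240], [569, 266], [562, 263]] [[0.527, -0.137, 0.016], [0.556, -0.137, 0.017], [0.549, -0.143, 0.017]]
[[574, 231], [586, 269], [577, 263], [570, 236]] [[0.523, -0.125, 0.017], [0.544, -0.141, 0.047], [0.556, -0.129, 0.016], [0.527, -0.128, 0.015]]
[[590, 225], [600, 272], [594, 270], [584, 230]] [[0.524, -0.109, 0.016], [0.574, -0.112, 0.016], [0.57, -0.116, 0.016], [0.526, -0.116, 0.016]]
[[603, 220], [613, 258], [609, 265], [598, 222]] [[0.523, -0.098, 0.018], [0.544, -0.117, 0.048], [0.57, -0.103, 0.017], [0.523, -0.103, 0.017]]
[[622, 252], [613, 220], [619, 214], [626, 247]] [[0.564, -0.087, 0.014], [0.528, -0.089, 0.016], [0.525, -0.082, 0.015], [0.559, -0.084, 0.016]]
```

play_rows:
  targets:
    - [[0, -0.6, -0.4], [0, 0, 0], 1]
    - [[-0.4, -0.6, -0.4], [0, 0, 0], 1]
    - [[-0.4, -0.1, 0], [0, 0, 0], 1]
    - [[0, 0, 0], [0, 0, 0], 1]
    - [[0, 0, 0], [0, 0, 0], 1]

```text
time_s: 25.52
eef_pos: [0.4206, -0.412, 0.1803]
tool_rot: [179.9, -0.2, 155.0]
ft_force: [-0.6, 0.4, -0.4]
opening: 0.0007
gripper_force: 0.0
```

```bash
python3 - <<'E'
from h import *
d=cam('wrist'); m=d['image'].copy(); m[:200]=0;m[300:]=0;m[:,480:]=0
hsv=cv2.inRange(cv2.cvtColor(m,cv2.COLOR_BGR2HSV),(8,60,80),(24,255,255))
mo=np.array([.517,-.386]);a=np.radians(-25);X=np.array([np.cos(a),np.sin(a)]);Y=np.array([-X[1],X[0]])
for c in cv2.findContours(hsv,0,1)[0]:
    if cv2.contourArea(c)>40:
        q=cv2.approxPolyDP(cv2.convexHull(c),3,True).reshape(-1,2); p=depth(d,q)
        print(q.tolist(),[( *(np.array([(x[:2]-mo)@X,(x[:2]-mo)@Y])*1000).round(0),round(x[2]*1000)) for x in p])
print(status.read_state()['ft_force'])
E
```

```text
[[390, 248], [396, 256], [391, 299], [366, 299], [364, 248]] [(np.float64(-37.0), np.float64(15.0), 0), (np.float64(-28.0), np.float64(22.0), 0), (np.float64(15.0), np.float64(14.0), 21), (np.float64(14.0), np.float64(-13.0), 22), (np.float64(-37.0), np.float64(-14.0), 0)]
[ 1.4462073   1.04634449 -0.14681203]
```

The wedge lies flat and centred: thick end about 37 mm in front of the mouth, tip about 80 mm in. That's consistent with being home, and the robot is clear.

```bash
python3 -c "
from rig import order; print(order.hand_in())"
```

```text
the job is handed in; nothing more can be done
None
```

I laid the wooden wedge flat in the slot, let go of it, and pushed its thick end in small steps until it stopped dead at about 19 N, then handed the job in; the foot's lift wasn't measured directly, and it took three grasp attempts because the real fingertips sit about 30 mm above the reported TCP.

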